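Fit the charger insert into the desk power console

TASK

The middle bay of the sloping power console on the desk is empty. Pick up the charger insert that lies loose on the desk, set it ports outward into that bay and press it fully home, so that its face is flush with the console's sloping face, then let go; leave the other things on the desk where they are.

Things in the scene. Friction and masses are not known exactly. Their poses are not given: they have to be found in the camera images.
- insert: Charger insert: white plastic block standing on its back on the desk, two small ports in its face upward. 66 mm long (its x), 34 mm wide (y), 38 mm high (z), about 80 g. Origin at the centre of its back (underside), z towards the face. The long sides are flat walls except the back end: a grey taper from 57 x 25 mm at the very back to the full 66 x 34 mm 14 mm above it.
- insert_face (a point): Centre of the insert's face, 38 mm from its back; axes as insert. Each short end of the insert has a groove across it, 3 mm deep, from 4 to 11 mm below the face, for the bay's catches. Fitted, the insert's z lies along the bay's z and its x along the bay's x; either way round along its length is right.
- bay: The console's empty middle bay. Origin: centre of the opening, in the sloping face. z points squarely out of the face (30 degrees from vertical, leaning to the console's low front edge, which faces away from the robot), x up the slope, y along the console. Opening 69 mm (x) by 37 mm (y), straight walls: 1.5 mm of play all round the insert. Flush fitted inserts fill the bays 58 mm to each side.
- bay_floor (a point): Centre of the bay's flat floor, 38 mm below the opening, axes as bay: with the insert's back on this floor its face is flush with the sloping face.
- catch (a point): Tip of the sprung catch in the upper short wall, 7.5 mm below the face; its twin faces it in the lower short wall. Each is a rounded nose standing 4 mm into the opening. Together they resist pushing the insert in with roughly 4 to 10 N until they drop into its grooves when it is home. Merely set or dropped in, the insert stays standing proud, held by the catches.
- console: Desktop power console, dark steel with aluminium ends, fixed to the desk. 198 mm long (y), 110 mm deep (x -45 to +65 mm), 81 mm high. Origin on the desk straight below the centre of the bay's opening, which is 54 mm up. Its sloping face runs from 30 mm above the desk (at x -42 mm) to 78 mm (at x +42 mm); behind that a flat top.
- blank: Bystander: the thin white blank cover taken out of the bay, 66 x 34 x 9 mm, lying flat on the desk beyond the console. No ports. Origin at the centre of its underside.
- mug: Bystander: white mug, 80 mm across, 92 mm tall, handle on its y side. Origin at the centre of its underside.
- screwdriver: Bystander: screwdriver with a black handle lying on the desk beyond the work area, to the right, about 200 mm long. Origin under its middle, x along it.
- book: Bystander: closed dark red book, 150 x 212 x 26 mm, lying on the desk. Origin at the centre of its underside.
Things that resemble listed ones, but are neither listed nor needed, are in the scene too. Of the things like the console, leave any that is pink; of the rest the larger one is meant.

How it is judged:
By the outcome, as a careful person would: the job done as asked, in the order asked, and still so for the second after the job is handed in, with the robot touching nothing.
It also fails if it takes over 43 s, if anything falls off the work surface, if the arm or the gripper's body presses on something with over 40 N, if the wrist force passes 120 N, or if a joint passes its speed limit or range.

ROBOT

A 6-joint arm with a two-finger parallel gripper is mounted at the origin on the work surface. World frame = base frame: x ahead of the robot, y to its left, z up, the work surface at z = 0. Lengths are in m, angles in degrees, forces in N, time in s.
With the tool pointing down it reaches from about 0.325 to 0.9 m from the base axis. Payload 6.1 kg.
Tool frame: the origin (TCP) lies on the centre line of the jaws, within the pads' length; the fingertips stand r.nose_length ahead of it and the grasp point (between the pads) lies 3 mm ahead of it (r.nose_length is the distance from the TCP to the fingertips, in m); z points along the fingers, y is the line along which they close (so a half turn about z gives the same grasp; the last joint's range is limited). The gripper opens to 87 mm and grips with 3 to 60 N. Pads are 19 mm wide; open, the fingers measure 117 mm over their backs; the gripper's body (75 mm by 190 mm) begins 51 mm behind the grasp point.
Start: joints at [-81.308, 12.628, 87.462, -0, 79.91, -7.225], TCP at [0.171, -0.601, 0.21] pointing down, gripper open.
Joint ranges: [-170.65, 170.65], [-52.31, 119.04], [5.05, 147.46], [-71.25, 251.25], [11.57, 151.72], [-153.62, 153.62]. Speed limits (degrees/s): [147.25, 147.25, 172.46, 180, 180, 180].

INTERFACE

Orientations are given as [roll, pitch, yaw] about the fixed x, y, z axes, in that order (R = Rz(yaw) Ry(pitch) Rx(roll)).
In Python, from station import r gives the robot as it stands. The module is installed in compiled form; this text tells all that it offers.
- The arm moves only by the shell command python3 -m inch 'ROWS' [OPENING]. ROWS is JSON, a list of rows, each a list of 4 numbers: the shift along the tool's x, y, z in cm, then the turn about the tool's z in degrees. In form: [[dx, dy, dz, turn], ...]. A call has 1 to 5 rows; each row shifts and turns the commanded pose from where the row before left it, along the tool's axes as they then stand; what a row does not reach is not made up. A row lasts 1/10 s, in which the tool goes at most 50 mm and 8.59 degrees, less where a joint would pass 70% of its speed; a pose out of reach is approached as far as the arm can. A call with a gripper value outside its range is refused whole. OPENING is the finger opening in cm, from 0 to 8.7, set as the call begins (- or left out, the last holds). The fingers move at their own pace and stop on an object; the grip force is fixed at half the most. Time passes only in rows, so rows that do not move let the fingers close. It gives the time, the measured TCP pose, the force, the opening and the grip force at its end, in the units of the state.
- r.state(): the state, without advancing time (a new reading comes with each control period).
- r.grab_frame(name): name is "side" or "top"; returns a dict with "pixels" (480x640x3 uint8, red, green, blue), "z_map" (480x640 float32, m along the optical axis (not along the pixel's ray), 0 where there is no reading), "fx", "fy", "cx", "cy" (pixels), "T" (4x4, takes a point from camera to world coordinates). Camera axes: x right, y down, z forward; pixel columns grow to the right and rows downward; lengths in m; the calibration is good to about 2 mm. A picture is of the moment at which its call begins.
- r.close_job(): hands the job in; it is judged then, once.
The state is a dict: "time_s": time; "q": joint angles; "qvel": joint speeds; "joint_torque": joint torques, N m; "tool_pos": TCP position; "ee_rot": TCP orientation; "force": force on the tool from outside, world axes, zero at the start; "ft_torque": the same for the moment, N m; "grip_width": opening from 0.0 (shut) to 1.0 (fully open); "grasp_force": force on a finger pad.
Only numpy, scipy, OpenCV 4.12 (cv2) and the standard library are available. Lean on these libraries where they do the work, as an engineer would, in place of code of your own. Each camera call takes 0.05 s, during which the arm holds its last target. There are 200 camera calls.

## Working session

There is one attempt and no reset: what is moved stays moved. The work goes in short steps, Python scripts to look and compute and a shell command to move; the robot and the scene stay as the last step left them, time stands still between calls to the robot, and variables do not carry over. Pictures are saved under pics/ and viewed, at most 10 in all, crops included, and the job is handed in when it is done.

```bash
mkdir -p pics
cat > h.py <<'E'
from station import r
import numpy as np, cv2
from scipy.spatial.transform import Rotation as R
def grab(n,tag):
    f=r.grab_frame(n); np.savez(f'pics/{tag}.npz',**f); cv2.imwrite(f'pics/{tag}.png',f['pixels'][:,:,::-1]); return f
def load(tag): return np.load(f'pics/{tag}.npz')
def cloud(f):
    z=f['z_map']; v,u=np.mgrid[:480,:640]
    p=np.stack([(u-f['cx'])/f['fx']*z,(v-f['cy'])/f['fy']*z,z],-1)
    return p@f['T'][:3,:3].T+f['T'][:3,3]
E
python3 - <<'E'
from h import *
a=grab('top','t0');b=grab('side','s0')
for f in(a,b): print(f['T'].round(3),f['fx'])
print(r.nose_length,r.state())
E
```

```text
[[ 0.017 -0.986  0.168  0.414]
 [-0.999 -0.012  0.03  -0.087]
 [-0.028 -0.169 -0.985  1.047]
 [ 0.     0.     0.     1.   ]] 514.8291222480727
[[-0.977 -0.109  0.185  0.364]
 [-0.214  0.579 -0.787  0.69 ]
 [-0.022 -0.808 -0.589  0.67 ]
 [ 0.     0.     0.     1.   ]] 443.82298090695
0.022 {'time_s': 0.1, 'q': array([-8.13082115e+01,  1.26713226e+01,  8.75193571e+01,  1.94632596e-04,
        7.99115030e+01, -7.22437495e+00]), 'qvel': array([-0.04450522, -0.11261232, -0.22851836,  0.03600132,  0.12006951,
       -0.06134606]), 'joint_torque': array([ 2.87049952e-04, -4.95946419e+01, -3.88520479e+01,  7.03259697e-02,
        5.15739305e-02, -5.53139478e-05]), 'tool_pos': array([ 0.17130833, -0.60045176,  0.20943884]), 'ee_rot': array([-1.79898653e+02, -1.30400498e-02,  1.59161177e+01]), 'force': array([-0.16829896,  0.73553396, -1.21595297]), 'ft_torque': array([ 0.00378578, -0.00415264,  0.02819191]), 'grasp_force': 0.0, 'grip_width': 0.9993515086513794}
```

View pics/t0.png

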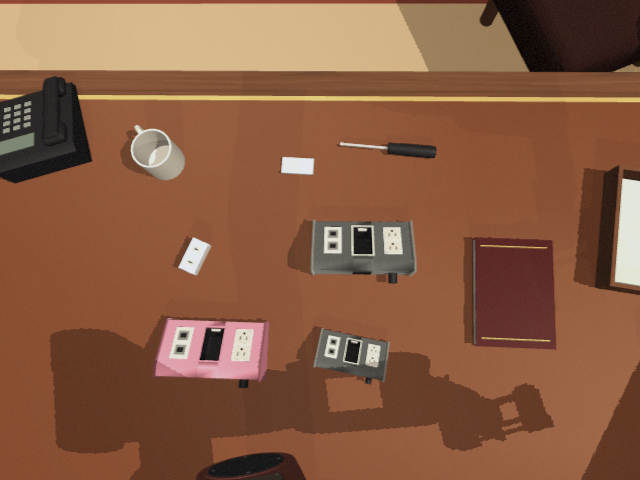

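View pics/s0.png

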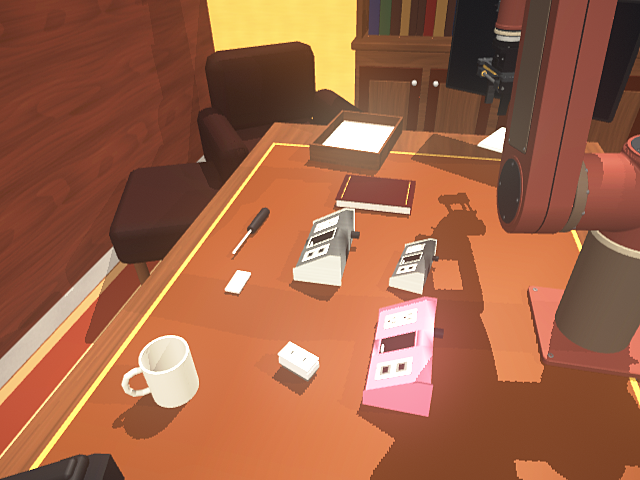

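The top view shows three consoles: pink at (212,348), large grey at (363,247) and small grey at (351,353). The large grey one is meant: it isn't pink, and it is the larger of the other two. There are two white blocks. The one at (195,256) has ports and height, so it is the insert; the flat one at (297,166) without ports is the blank. I'll confirm with a crop and measure.

Run:
```python
from h import *
f=load('t0');P=cloud(f);im=f['pixels']
a=cv2.resize(im[225:290,160:230][:,:,::-1],None,fx=5.5,fy=5.5,interpolation=3)
b=cv2.resize(im[210:290,300:425][:,:,::-1],None,fx=6,fy=4.5*1.333,interpolation=3)
c=np.zeros((480,800,3),np.uint8); a=cv2.resize(a,(300,279)); b=cv2.resize(b,(500,320)); c[:279,:300]=a;c[:320,300:]=b
cv2.imwrite('pics/c0.png',c[:320])
# insert: top face
for tag in('t0','s0'):
    f=load(tag);P=cloud(f)
    near=np.hypot(P[...,0]-P_ins[0],P[...,1]-P_ins[1])<.06 if tag=='s0' else None
    if tag=='t0':
        m=np.zeros((480,640),bool);m[230:285,170:225]=1;m&=(P[...,2]>.034)
        P_ins=P[m].mean(0)
    else: m=near&(P[...,2]>.034)
    q=P[m];rect=cv2.minAreaRect((q[:,:2]*1000).astype(np.float32)); print(tag,'insert',q.mean(0).round(4),np.median(q[:,2]).round(4),rect,m.sum())
    # small-vs-large consoles
f=load('t0');P=cloud(f)
for n,(u0,u1,v0,v1) in dict(big=(300,425,208,285),small=(308,395,322,385)).items():
    q=P[v0:v1,u0:u1].reshape(-1,3);q=q[q[:,2]>.012]
    print(n,q.min(0).round(3),q.max(0).round(3),cv2.minAreaRect((q[:,:2]*1000).astype(np.float32)))
```

```text
t0 insert [0.5312 0.1991 0.059 ] 0.0385 ((476.2096862792969, 67.85272979736328), (334.2452697753906, 65.854736328125), 67.19628143310547) 589
s0 insert [0.534  0.2022 0.038 ] 0.0381 ((534.7531127929688, 200.8420867919922), (36.0032844543457, 66.98619079589844), 67.12467193603516) 625
big [ 0.414 -0.229  0.012] [ 0.612 -0.03   1.047] ((513.1131591796875, -129.71600341796875), (197.0240020751953, 198.2470703125), 0.25299328565597534)
small [ 0.294 -0.182  0.012] [ 0.414 -0.039  1.047] ((354.5908203125, -112.87261199951172), (141.6740264892578, 98.24107360839844), 72.10635375976562)
```

View pics/c0.png

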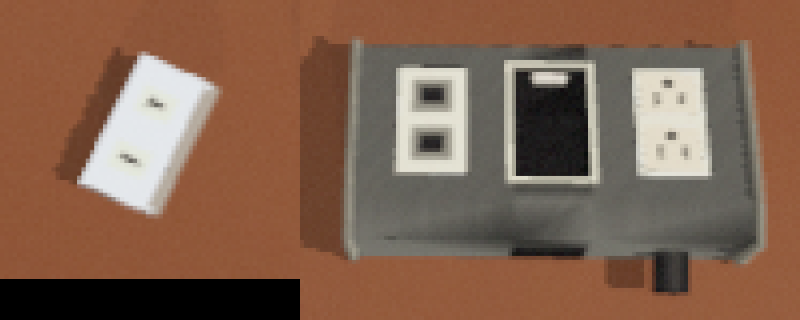

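The crop shows the insert with two ports face up. In the large grey console the middle bay is empty, with inner corners at crop (513,68), (590,68), (591,178) and (510,178), and fitted inserts on both sides. That confirms both choices; next I'll work out exact poses.

Run:
```python
from h import *
for tag in('t0','s0'):
    f=load(tag);P=cloud(f);ok=f['z_map']>0
    m=ok&(np.hypot(P[...,0]-.534,P[...,1]-.201)<.055)&(P[...,2]>.033)&(P[...,2]<.045)
    q=P[m];rc=cv2.minAreaRect((q[:,:2]*1000).astype(np.float32));c=q[:,:2]-q[:,:2].mean(0);w,V=np.linalg.eigh(c.T@c)
    print(tag,'insert',q.mean(0).round(4),rc,'axis',np.degrees(np.arctan2(V[1,1],V[0,1])),m.sum())
    m=ok&(P[...,0]>.43)&(P[...,0]<.64)&(P[...,1]>-.26)&(P[...,1]<-.01)&(P[...,2]>.012)&(P[...,2]<.1)
    q=P[m];print(' console',q.min(0).round(4),q.max(0).round(4),cv2.minAreaRect((q[:,:2]*1000).astype(np.float32)))
    s=q[(q[:,2]>.034)&(q[:,2]<.074)]
    n=None
    for k in range(6):
        A=np.c_[s[:,:2],np.ones(len(s))];co=np.linalg.lstsq(A,s[:,2],rcond=None)[0];s=s[abs(A@co-s[:,2])<.02/(k+1)]
    nn=np.array([-co[0],-co[1],1]);nn/=np.linalg.norm(nn);print(' plane n',nn.round(4),'tilt',np.degrees(np.arccos(nn[2])),'az',np.degrees(np.arctan2(nn[1],nn[0])),len(s), 'std',(A@co-1*0).shape)
    t=q[(q[:,2]>.074)];print(' top',np.median(t[:,2]),t[:,0].min(),t[:,0].max())
    if tag=='t0':
        def ray(u,v):
            d=f['T'][:3,:3]@np.array([(u-f['cx'])/f['fx'],(v-f['cy'])/f['fy'],1]);o=f['T'][:3,3]
            t=(co[2]+co[:2]@o[:2]-o[2])/(d[2]-co[:2]@d[:2]);return o+t*d
        for nm,L in dict(rim=[(505,60),(597,60),(600,184),(505,184)],inner=[(513,68),(590,68),(591,178),(510,178)],L=[(396,68),(467,68),(467,175),(395,175)],R=[(633,68),(704,68),(711,177),(640,177)]).items():
            X=np.array([ray(300+(x-300)/4-.375,210+y/4-.375) for x,y in L]);print(nm,X.round(4).tolist(),X.mean(0).round(4),[np.linalg.norm(X[i]-X[i-1]).round(4) for i in range(4)])
```

```text
t0 insert [0.5336 0.2049 0.0384] ((533.8872680664062, 205.0373077392578), (36.612552642822266, 65.854736328125), 67.19628143310547) axis 156.28788109462053 584
 console [ 0.4865 -0.2287  0.012 ] [ 0.6121 -0.0302  0.086 ] ((548.9508056640625, -129.55775451660156), (125.34797668457031, 198.2470703125), 0.25299328565597534)
 plane n [0.4908 0.002  0.8713] tilt 29.391938722517544 az 0.2335261470746496 2589 std (2694,)
 top 0.0778937776238855 0.5038991213320994 0.5431870688905539
rim [[0.6, -0.1082, 0.036], [0.6006, -0.154, 0.0358], [0.5338, -0.153, 0.0734], [0.5331, -0.1079, 0.0736]] [ 0.5669 -0.1308  0.0547] [np.float64(0.0767), np.float64(0.0458), np.float64(0.0766), np.float64(0.0451)]
inner [[0.5955, -0.1121, 0.0385], [0.596, -0.1503, 0.0383], [0.5368, -0.1488, 0.0717], [0.5363, -0.1103, 0.0719]] [ 0.5661 -0.1304  0.0551] [np.float64(0.068), np.float64(0.0382), np.float64(0.0679), np.float64(0.0385)]
L [[0.5947, -0.0539, 0.0388], [0.5952, -0.0893, 0.0386], [0.5375, -0.0898, 0.0711], [0.537, -0.0555, 0.0713]] [ 0.5661 -0.0721  0.055 ] [np.float64(0.0663), np.float64(0.0353), np.float64(0.0662), np.float64(0.0344)]
R [[0.5963, -0.1716, 0.0382], [0.5967, -0.2068, 0.038], [0.5382, -0.2058, 0.071], [0.5377, -0.1721, 0.0712]] [ 0.5672 -0.1891  0.0546] [np.float64(0.0673), np.float64(0.0351), np.float64(0.0672), np.float64(0.0337)]
s0 insert [0.5341 0.2024 0.0379] ((534.7531127929688, 200.8420867919922), (36.0032844543457, 66.98619079589844), 67.12467193603516) axis 157.05643948254817 636
 console [ 0.487 -0.235  0.012] [ 0.6128 -0.0315  0.0833] ((549.717041015625, -133.27386474609375), (125.74906158447266, 203.45713806152344), 0.1416536420583725)
 plane n [0.3575 0.0224 0.9337] tilt 20.98884459487413 az 3.578829758479424 569 std (649,)
 top 0.07807529355448772 0.5041391021828203 0.5413892613381164
```

```bash
cat > to.py <<'E'
import sys
from h import *
# usage: to.py x y z yaw -> remaining shift in tool axes (cm), turn (deg)
s=r.state();t=np.array([float(a) for a in sys.argv[1:4]]);M=R.from_euler('xyz',s['ee_rot'],degrees=True).as_matrix()
print('t',round(s['time_s'],2),'pos',s['tool_pos'].round(4),'rot',s['ee_rot'].round(2),'F',s['force'].round(1),'q6',s['q'][5].round(1),'w',round(s['grip_width']*8.7,2),'g',round(s['grasp_force'],1))
print('need cm',(M.T@(t-s['tool_pos'])*100).round(2),'turn',round((s['ee_rot'][2]-float(sys.argv[4])+180)%360-180,2))
E
python3 -m inch '[[0,0,0,7.8],[0,0,0,7.8],[0,0,0,7.8],[0,0,0,7.8],[0,0,0,7.8]]' 8.7
for i in 1 2 3 4; do python3 -m inch '[[0.1,-4,0,0],[0.1,-4,0,0],[0.1,-4,0,0],[0.1,-4,0,0],[0.1,-4,0,0]]'|tail -1; done
python3 to.py .534 .203 .12 -23
```

```text
time_s: 0.6
tool_pos: [0.1713, -0.6007, 0.2098]
ee_rot: [-179.9, 0.0, -23.4]
force: [0.9, 0.5, -0.0]
grip_width: 0.996
grasp_force: 0.0
grasp_force: 0.0
grasp_force: 0.0
grasp_force: 0.0
grasp_force: 0.0
t 2.6 pos [0.5036 0.1288 0.21  ] rot [ 1.7998e+02  2.0000e-02 -2.3060e+01] F [ 0.6 -0.4  1.4] q6 118.7 w 8.67 g 0.0
need cm [-0.11 -8.02  9.  ] turn -0.06
```

```bash
python3 -m inch '[[0,-4,2,0],[0,-4,2,0],[0,0,3,0],[0,0,2,0],[0,0,0,0]]'|tail -1
python3 -m inch '[[-0.1,0,3,0],[0,0,2.5,0],[0,0,1.5,0],[0,0,0.4,0],[0,0,0,0]]'|tail -1
python3 to.py .534 .203 .046 -23
```

```text
grasp_force: 0.0
grasp_force: 0.0
t 3.6 pos [0.5342 0.201  0.0469] rot [-180.    -0.   -23.1] F [-0.2  0.6  0.5] q6 125.8 w 8.71 g 0.0
need cm [-0.09 -0.18  0.09] turn -0.1
```

```bash
python3 -m inch '[[-0.1,-0.15,0.1,0],[0,0,0,0]]'|tail -1
python3 -m inch '[[0,0,0,0],[0,0,0,0],[0,0,0,0],[0,0,0,0],[0,0,0,0]]' 2.5|tail -1
python3 -m inch '[[0,0,0,0],[0,0,0,0],[0,0,0,0]]'|tail -2
python3 to.py .534 .203 .046 -23
python3 -m inch '[[0,0,-1,0],[0,0,-3,0],[0,0,-4,0],[0,0,-4,0],[0,0,-2,0]]'|tail -2
python3 - <<'E'
from h import *
f=grab('side','s1');P=cloud(f)
print(r.state()['tool_pos'])
c=f['T'];p=np.linalg.inv(c)@np.array([*r.state()['tool_pos'],1]);u,v=int(p[0]/p[2]*f['fx']+f['cx']),int(p[1]/p[2]*f['fy']+f['cy']);print(u,v)
cv2.imwrite('pics/c1.png',cv2.resize(f['pixels'][max(0,v-60):v+80,max(0,u-90):u+90][:,:,::-1],None,fx=4,fy=4))
E
python3 to.py .5665 -.131 .16 0
```

```text
grasp_force: 0.0
grasp_force: 0.0
grip_width: 0.361
grasp_force: 0.0
t 4.6 pos [0.5336 0.2028 0.0454] rot [180.    -0.   -23.08] F [-0.  -0.4  0.5] q6 126.0 w 3.14 g 0.0
need cm [ 0.03 -0.03 -0.06] turn -0.08
grip_width: 0.287
grasp_force: 0.0
[0.53691452 0.20368465 0.19344258]
290 292
t 5.15 pos [0.5369 0.2037 0.1934] rot [-179.65   -0.48  -23.08] F [2.  0.1 2.4] q6 126.0 w 2.52 g 0.0
need cm [15.81 29.65  3.3 ] turn -23.08
```

View pics/c1.png

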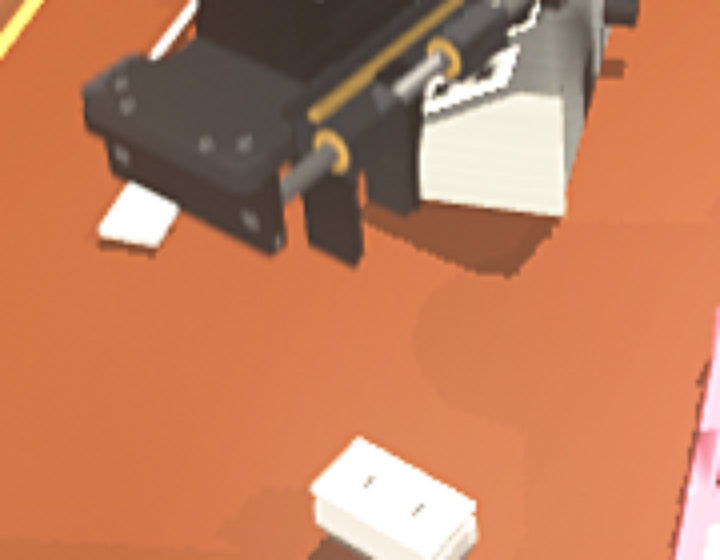

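The grasp missed. The insert is still on the desk at about (299,357) in the side image, and the fingers have closed on air. I'll measure the insert again.

```bash
python3 - <<'E'
from h import *
def ins(f):
    P=cloud(f);ok=f['z_map']>0
    m=ok&(np.hypot(P[...,0]-.534,P[...,1]-.201)<.06)&(P[...,2]>.030)&(P[...,2]<.045);m[:330]&=f['fx']>480
    q=P[m];print(q.mean(0).round(4),q[:,2].max(),cv2.minAreaRect((q[:,:2]*1000).astype(np.float32)),m.sum())
ins(load('s0'));ins(load('s1'));ins(load('t0'))
E
python3 to.py .534 .203 .046 -23
```

```text
[0.5344 0.203  0.0376] 0.042151327146674133 ((534.7531127929688, 200.8420867919922), (36.0032844543457, 66.98619079589844), 67.12467193603516) 665
[0.5345 0.203  0.0377] 0.04220410942343056 ((535.1539916992188, 200.9666748046875), (35.9869270324707, 67.65303039550781), 66.38746643066406) 669
[0.5334 0.2046 0.0383] 0.044889321834767903 ((533.8872680664062, 205.0373077392578), (36.612552642822266, 65.854736328125), 67.19628143310547) 598
t 5.15 pos [0.5369 0.2037 0.1934] rot [-179.65   -0.48  -23.08] F [2.  0.1 2.4] q6 126.0 w 2.52 g 0.0
need cm [-0.36  0.27 14.74] turn -0.08
```

```bash
python3 -m inch '[[0,0,0,0],[0,0,2,0],[0,0,3,0],[0,0,2,0],[0,0,0,0]]' 8.7|tail -2
python3 -m inch '[[0,0,3,0],[0,0,2.5,0],[0,0,1.7,0],[0,0,0.5,0],[0,0,0,0]]'|tail -2
python3 to.py .534 .203 .045 -23
for i in 1 2 3 4; do python3 -m inch '[[0,0,0,0],[0,0,0,0],[0,0,0,0]]' 1|tail -5; done
```

```text
grip_width: 0.652
grasp_force: 0.0
grip_width: 0.989
grasp_force: 0.0
t 6.15 pos [0.533  0.2027 0.038 ] rot [ 1.7994e+02  8.0000e-02 -2.3080e+01] F [-0.3 -0.6  0.6] q6 126.0 w 8.6 g 0.0
need cm [ 0.08 -0.06 -0.7 ] turn -0.08
tool_pos: [0.5344, 0.2031, 0.0397]
ee_rot: [-179.9, -0.1, -23.1]
force: [0.3, -0.1, -0.2]
grip_width: 0.809
grasp_force: 0.0
tool_pos: [0.5336, 0.2028, 0.0386]
ee_rot: [-180.0, -0.0, -23.1]
force: [-0.2, 0.5, -0.4]
grip_width: 0.536
grasp_force: 0.0
tool_pos: [0.5335, 0.2028, 0.0384]
ee_rot: [180.0, 0.0, -23.1]
force: [0.3, 0.1, 1.0]
grip_width: 0.264
grasp_force: 0.0
tool_pos: [0.5336, 0.2028, 0.0384]
ee_rot: [180.0, 0.0, -23.1]
force: [-0.5, 0.7, -0.5]
grip_width: 0.121
grasp_force: 0.0
```

Run:
```python
from h import *
f=grab('side','s2');g=grab('top','t2')
a=f['pixels'][250:430,200:380];b=g['pixels'][190:310,130:250]
c=np.hstack([cv2.resize(a,(400,400)),cv2.resize(b,(400,400))])[:,:,::-1]
cv2.imwrite('pics/c2.png',c)
```

```text
(no output)
```

View pics/c2.png

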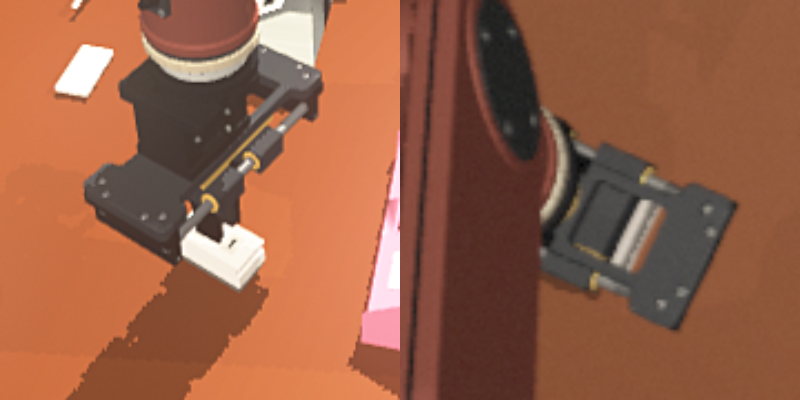

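The fingers have closed above the insert's face, with the tips at crop (218,238) and the block's ports still visible beside them. So the tips sit higher than the model says. I'll measure the tip height from depth.

Run:
```python
from h import *
f=load('s2');P=cloud(f);s=r.state();print(s['tool_pos'],s['q'].round(2))
# dark pixels near TCP axis, in tool frame
im=f['pixels'].astype(int).sum(2);ok=f['z_map']>0
D=R.from_euler('xyz',s['ee_rot'],degrees=True).as_matrix();L=(P-s['tool_pos'])@D
m=ok&(im<200)&(abs(L[...,0])<.03)&(abs(L[...,1])<.04)&(P[...,2]<.12)&(P[...,2]>.02)
v,u=np.where(m);o=np.argsort(-L[m][:,2])[:14]
for i in o: print(u[i],v[i],P[v[i],u[i]].round(4),L[v[i],u[i]].round(4))
f=load('s1')
P=cloud(f);im=f['pixels'].astype(int).sum(2);L=(P-[.5369,.2037,.1934])@D;m=(f['z_map']>0)&(im<200)&(abs(L[...,0])<.03)&(abs(L[...,1])<.04)&(P[...,2]>.1)
v,u=np.where(m);o=np.argsort(-L[m][:,2])[:6]
for i in o: print(u[i],v[i],P[v[i],u[i]].round(4),L[v[i],u[i]].round(4))
```

```text
[0.53356469 0.2028192  0.03843485] [ 12.9   15.98 103.3   -0.    60.72 125.98]
307 349 [0.5191 0.1945 0.0539] [-0.01    0.0134 -0.0155]
305 350 [0.522  0.1974 0.0541] [-0.0085  0.0095 -0.0156]
294 356 [0.5373 0.2142 0.0544] [-0.001  -0.0119 -0.016 ]
300 349 [0.5311 0.1973 0.0545] [-0.0001  0.006  -0.0161]
297 358 [0.5308 0.218  0.0553] [-0.0085 -0.0129 -0.0169]
303 350 [0.525  0.1993 0.0556] [-0.0065  0.0066 -0.0171]
290 354 [0.545  0.2123 0.0557] [ 0.0068 -0.0132 -0.0172]
306 349 [0.5204 0.1963 0.0558] [-0.0096  0.0112 -0.0173]
291 354 [0.5432 0.2122 0.056 ] [ 0.0052 -0.0124 -0.0176]
302 349 [0.5271 0.1981 0.0563] [-0.0041  0.0069 -0.0179]
298 358 [0.5288 0.2186 0.0566] [-0.0106 -0.0127 -0.0181]
289 353 [0.547  0.2114 0.0567] [ 0.009  -0.0132 -0.0183]
301 349 [0.5287 0.1988 0.0567] [-0.0029  0.0056 -0.0183]
293 355 [0.5389 0.2143 0.0568] [ 0.0005 -0.0126 -0.0183]
288 297 [0.5341 0.2242 0.2042] [-0.0106 -0.0178 -0.0108]
304 283 [0.518  0.1895 0.2048] [-0.0118  0.0205 -0.0114]
292 280 [0.5385 0.1864 0.205 ] [ 0.0082  0.0153 -0.0116]
303 283 [0.5195 0.1902 0.2052] [-0.0107  0.0193 -0.0118]
285 295 [0.5391 0.2227 0.2061] [-0.0054 -0.0184 -0.0127]
304 282 [0.5182 0.1886 0.2061] [-0.0113  0.0212 -0.0127]
```

In depth the tips stand at z≈0.054 with the TCP reading 0.038. The real tips are therefore about 16 mm above the reported TCP, not 22 mm below it, a height error of about 37 mm, while x and y agree. I'll allow for that: open, go 30 mm lower and close again.

```bash
for i in 1 2; do python3 -m inch '[[0,0,0,0],[0,0,0,0],[0,0,0,0],[0,0,0,0],[0,0,0,0]]' 8.7|tail -2; done
python3 -m inch '[[0,0,1,0],[0,0,1,0],[0,0,0.5,0],[0,0,0.5,0],[0,0,0,0]]'|tail -3
for i in 1 2 ; do python3 -m inch '[[0,0,0,0],[0,0,0,0],[0,0,0,0],[0,0,0,0],[0,0,0,0]]' 1|tail -5; done
```

```text
grip_width: 0.487
grasp_force: 0.0
grip_width: 0.938
grasp_force: 0.0
force: [-0.3, 0.2, -0.7]
grip_width: 0.999
grasp_force: 0.0
tool_pos: [0.5338, 0.2029, 0.0087]
ee_rot: [-180.0, -0.0, -23.1]
force: [-0.1, -0.6, 0.1]
grip_width: 0.629
grasp_force: 0.0
tool_pos: [0.5336, 0.2028, 0.0085]
ee_rot: [180.0, 0.0, -23.1]
force: [-0.2, -0.2, 0.6]
grip_width: 0.388
grasp_force: 30.0
```

The insert is gripped: opening 3.38 cm, 30 N on the pad. Next I'll lift, turn to the console's heading and carry it over.

```bash
python3 -m inch '[[0,0,-1,0],[0,0,-3,0],[0,0,-4,0],[0,0,-4,0],[0,0,-2,0]]'|tail -2
python3 -m inch '[[0,0,0,-6],[0,0,0,-6],[0,0,0,-6],[0,0,0,-5],[0,0,0,0]]'|tail -2
python3 -m inch '[[0.5,3,0,0],[0.5,4,0,0],[0.5,4,0,0],[0.5,4,0,0],[0.5,4,0,0]]'|tail -2
python3 -m inch '[[0.4,4,0,0],[0.4,4,0,0],[0,2.5,0,0],[0,1,0,0],[0,0,0,0]]'|tail -2
python3 to.py .5665 -.102 .1 0
python3 - <<'E'
from h import *
f=grab('side','s3')
cv2.imwrite('pics/c3.png',cv2.resize(f['pixels'][130:310,240:400][:,:,::-1],None,fx=3.3,fy=3.3))
E
```

```text
grip_width: 0.389
grasp_force: 30.0
grip_width: 0.383
grasp_force: 30.0
grip_width: 0.387
grasp_force: 30.0
grip_width: 0.387
grasp_force: 30.0
t 11.95 pos [ 0.566  -0.1032  0.1486] rot [-179.99   -0.     -0.28] F [-0.7 -0.1 -1.1] q6 72.1 w 3.37 g 30.0
need cm [ 0.05 -0.12  4.86] turn -0.28
```

View pics/c3.png

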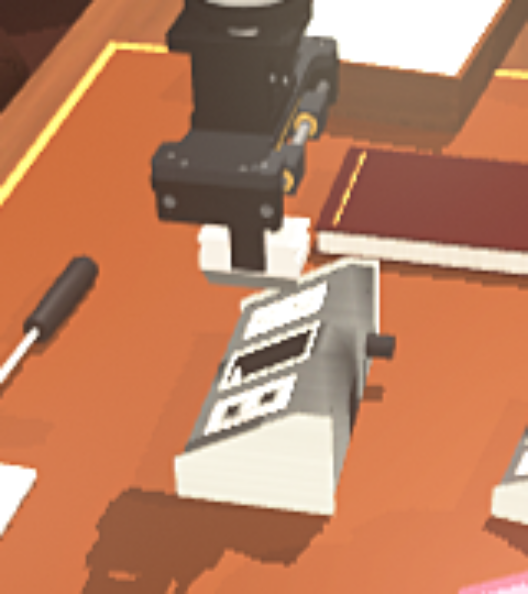

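```bash
python3 -m inch '[[0.4,-0.1,2,0],[0.4,0,2.5,0],[0.4,0,2,0],[0,0,0.4,0],[0,0,0,0]]'|tail -5
python3 -m inch '[[0,0,0.2,0],[0,0,0.2,0],[0,0,0.2,0],[0,0,0,0]]'|tail -5
python3 -m inch '[[0,0,0.2,0],[0,0,0.2,0],[0,0,0,0]]'|tail -5
python3 to.py .578 -.102 .061 0
```

```text
tool_pos: [0.5774, -0.0996, 0.0788]
ee_rot: [-179.9, 0.1, -0.0]
force: [-0.3, 0.4, -1.0]
grip_width: 0.39
grasp_force: 30.0
tool_pos: [0.5782, -0.1013, 0.0737]
ee_rot: [180.0, -0.0, -0.1]
force: [-0.3, 1.1, -1.0]
grip_width: 0.392
grasp_force: 30.0
tool_pos: [0.5795, -0.1016, 0.0708]
ee_rot: [180.0, -0.2, -0.1]
force: [0.1, 0.9, 3.7]
grip_width: 0.388
grasp_force: 30.0
t 13.2 pos [ 0.5795 -0.1016  0.0708] rot [ 1.7996e+02 -1.7000e-01 -9.0000e-02] F [0.1 0.9 3.7] q6 72.5 w 3.38 g 30.0
need cm [-0.15  0.04  0.98] turn -0.09
```

Contact came at about the height I predicted, with 3.7 N. I'll keep pressing gently so the insert pivots in the pads.

```bash
for i in 1; do python3 -m inch '[[0,0,0.2,0],[0,0,0.2,0],[0,0,0,0]]'|grep -E "pos|force"; done
python3 -m inch '[[0,0,0.2,0],[0,0,0.2,0],[0,0,0,0]]'|grep -E "pos|force"
python3 -m inch '[[0,0,0.2,0],[0,0,0,0]]'|grep -E "pos|force"
python3 - <<'E'
from h import *
f=grab('side','s4')
cv2.imwrite('pics/c4.png',cv2.resize(f['pixels'][160:300,250:400][:,:,::-1],None,fx=4,fy=4))
E
```

```text
tool_pos: [0.5813, -0.1018, 0.0684]
force: [2.9, 1.5, 10.2]
grasp_force: 30.0
tool_pos: [0.583, -0.1018, 0.0656]
force: [5.2, 2.6, 11.1]
grasp_force: 30.0
tool_pos: [0.5837, -0.1019, 0.064]
force: [7.1, 2.1, 12.7]
grasp_force: 30.0
```

View pics/c4.png

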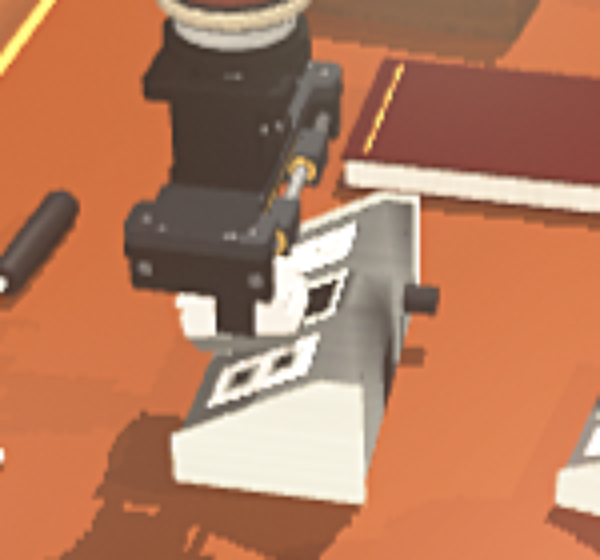

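The far end is tipping down about the pads in the right direction. I'll keep going until the back lies flat on the slope.

```bash
python3 -m inch '[[0.1,0,0.2,0],[0.1,0,0.2,0],[0,0,0,0]]'|grep -E "pos|force"
python3 -m inch '[[0.1,0,0.2,0],[0.1,0,0.2,0],[0,0,0,0]]'|grep -E "pos|force"
python3 - <<'E'
from h import *
f=grab('side','s5');P=cloud(f);s=r.state();tp=s['tool_pos'];print(tp)
im=f['pixels'];cv2.imwrite('pics/c5.png',cv2.resize(im[160:300,250:400][:,:,::-1],None,fx=4,fy=4))
# visible long wall of the insert: white/grey points with y near insert's +y wall
w=(f['z_map']>0)&(abs(P[...,1]-(tp[1]+.017))<.006)&(abs(P[...,0]-tp[0])<.05)&(P[...,2]>.03)&(P[...,2]<.13)&(im.min(2)>140)
q=P[w];rc=cv2.minAreaRect((q[:,[0,2]]*1000).astype(np.float32));print(rc,w.sum())
E
```

```text
tool_pos: [0.5855, -0.1018, 0.0597]
force: [7.0, 3.1, 10.7]
grasp_force: 30.0
tool_pos: [0.587, -0.1018, 0.0552]
force: [6.1, 1.9, 9.9]
grasp_force: 30.0
[ 0.58699333 -0.10177959  0.05522668]
((582.5474853515625, 71.56443786621094), (45.394622802734375, 75.63088989257812), 60.17919158935547) 214
```

```bash
python3 -m inch '[[0.1,0,0.2,0],[0,0,0,0]]'|grep -E "pos|force"
python3 -m inch '[[0,0,0.2,0],[0,0,0,0]]'|grep -E "pos|force"
python3 - <<'E'
from h import *
f=grab('side','s6');im=f['pixels'];cv2.imwrite('pics/c6.png',cv2.resize(im[170:290,255:385][:,:,::-1],None,fx=5,fy=5))
E
```

```text
tool_pos: [0.5876, -0.1018, 0.053]
force: [6.0, 1.9, 9.6]
grasp_force: 30.0
tool_pos: [0.588, -0.1017, 0.0512]
force: [5.8, 1.1, 9.5]
grasp_force: 30.0
```

View pics/c6.png

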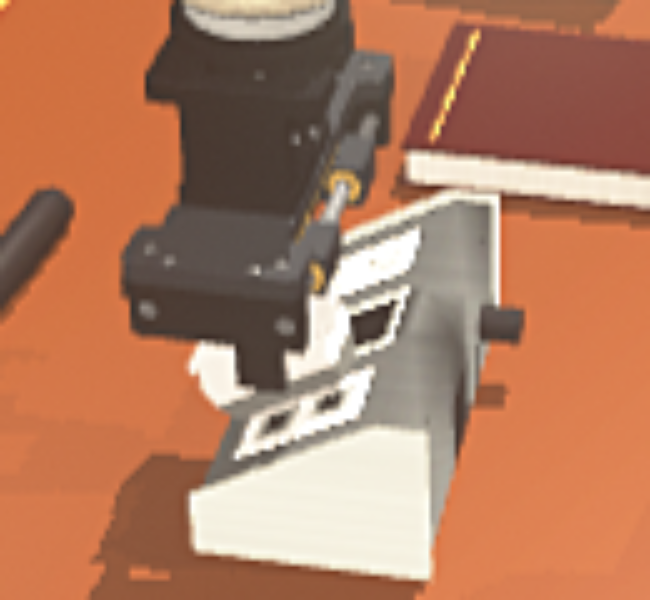

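Run:
```python
from h import *
f=load('s6');o=f['T'][:3,3];s=r.state();yc=s['tool_pos'][1]
def ray(x,y,Y):
    u,v=255+x/5-.4,170+y/5-.4
    d=f['T'][:3,:3]@np.array([(u-f['cx'])/f['fx'],(v-f['cy'])/f['fy'],1]);return o+d*(Y-o[1])/d[1]
for Y in(yc+.0125,yc+.017):
    a,b=ray(225,408,Y),ray(345,350,Y);d=b-a;print(a.round(4),b.round(4),np.linalg.norm(d).round(4),'tilt',np.degrees(np.arctan2(d[2],-d[0])))
P=cloud(f);im=f['pixels']
w=(f['z_map']>0)&(im.min(2)>150)&(P[...,2]>.03)&(P[...,2]<.14)
L=P[w]-s['tool_pos'];k=(abs(L[:,0])<.06)&(abs(L[:,1])<.045);v,u=np.where(w);v,u,q=v[k],u[k],P[w][k]
k=(u<325)&(v<254)&(u>290)
q,u,v=q[k],u[k],v[k];k=abs(q[:,1]-np.median(q[:,1]))<.008;q=q[k]
print(len(q),np.median(q[:,1]),s['tool_pos'])
print(cv2.minAreaRect((q[:,[0,2]]*1000).astype(np.float32)))
```

```text
[ 0.6094 -0.0893  0.0432] [ 0.5514 -0.0893  0.0843] 0.0711 tilt 35.336078449495574
[ 0.608  -0.0848  0.0468] [ 0.5503 -0.0848  0.0877] 0.0706 tilt 35.336078449495574
191 -0.08658623525467446 [ 0.58801716 -0.10175053  0.05119753]
((587.1204833984375, 65.26425170898438), (40.08991622924805, 68.64070129394531), 61.440040588378906)
```

The wall measures 40 x 69 mm (expected 38 x 66) at 28.6 degrees tilt, and the back lies on the slope plane. I'll lift along the normal, shift over the bay and stop 8 mm above it to check.

```bash
python3 -m inch '[[0.3,0,-0.6,0],[0.5,0,-1,0],[0.3,0,-0.6,0],[0,0,0,0]]'|grep -E "pos|force"
python3 -m inch '[[0,1,0,0],[0,1,0,0],[0,0.9,0,0],[0,0,0,0],[0,0,0,0]]'|grep -E "pos|force"
python3 to.py .581 -.131 .064 0
python3 - <<'E'
from h import *
f=grab('side','s7');s=r.state();P=cloud(f);im=f['pixels'];print(s['tool_pos'])
w=(f['z_map']>0)&(im.min(2)>110)&(P[...,2]>.055)&(P[...,2]<.16)&(abs(P[...,1]-(s['tool_pos'][1]+.015))<.006)&(abs(P[...,0]-s['tool_pos'][0])<.05)
q=P[w];print(len(q),cv2.minAreaRect((q[:,[0,2]]*1000).astype(np.float32)))
cv2.imwrite('pics/c7.png',cv2.resize(im[150:290,245:395][:,:,::-1],None,fx=4,fy=4))
E
```

```text
tool_pos: [0.5951, -0.1016, 0.0705]
force: [0.6, -0.1, -1.6]
grasp_force: 30.0
tool_pos: [0.5938, -0.1308, 0.0692]
force: [-0.9, -0.1, -1.1]
grasp_force: 30.0
t 16.05 pos [ 0.5938 -0.1308  0.0692] rot [-1.7998e+02  2.0000e-02 -1.5000e-01] F [-0.9 -0.1 -1.1] q6 70.3 w 3.38 g 30.0
need cm [-1.28  0.03  0.52] turn -0.15
[ 0.59383136 -0.13039142  0.06921222]
255 ((587.5272827148438, 75.9989242553711), (57.863521575927734, 68.7771987915039), 62.644561767578125)
```

View pics/c7.png

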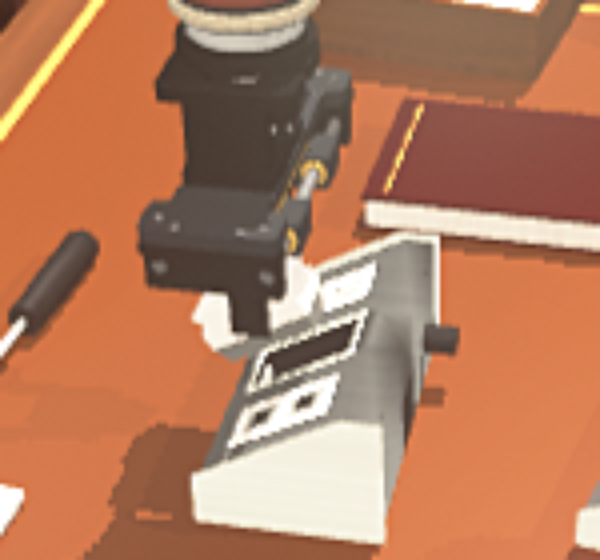

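```bash
python3 -m inch '[[-0.7,0,0,0],[-0.6,0,0.2,0],[0,0,0,0],[0,0,0,0]]'|grep -E "pos|force"
python3 - <<'E'
from h import *
f=grab('side','s8');s=r.state();P=cloud(f);im=f['pixels'];print(s['tool_pos'])
w=(f['z_map']>0)&(im.min(2)>140)&(abs(P[...,1]-(s['tool_pos'][1]+.015))<.006)&(abs(P[...,0]-s['tool_pos'][0])<.045)
# keep points above the slope plane
hgt=(P-[.5665,-.131,.0547])@np.array([.5,0,.866]);w&=(hgt>.004)&(hgt<.06)
q=P[w];sx=(q-[.5665,-.131,.0547])@np.array([-.866,0,.5])
print(len(q),cv2.minAreaRect((q[:,[0,2]]*1000).astype(np.float32)),'slope coords h',np.percentile(hgt[w],[1,50,99]).round(4),'x',np.percentile(sx,[1,99]).round(4))
E
```

```text
tool_pos: [0.5808, -0.13, 0.0674]
force: [0.7, -0.5, -1.8]
grasp_force: 30.0
[ 0.58109334 -0.13009267  0.067553  ]
149 ((581.5103759765625, 85.23526000976562), (36.867462158203125, 67.51864624023438), 55.436485290527344) slope coords h [0.0225 0.0352 0.05  ] x [-0.0309  0.0358]
```

```bash
python3 -m inch '[[-0.1,0.05,0.5,0],[-0.2,0,0.5,0],[-0.1,0,0.3,0],[0,0,0,0]]'|grep -E "pos|force"
python3 -m inch '[[-0.2,0,0.3,0],[-0.1,0,0.2,0],[0,0,0,0]]'|grep -E "pos|force"
python3 -m inch '[[-0.1,0,0.2,0],[-0.1,0,0.2,0],[0,0,0,0]]'|grep -E "pos|force"
python3 - <<'E'
from h import *
f=grab('side','s9');im=f['pixels'];cv2.imwrite('pics/c9.png',cv2.resize(im[170:290,255:385][:,:,::-1],None,fx=5,fy=5))
E
python3 to.py .570 -.131 .045 0
```

```text
tool_pos: [0.5762, -0.1305, 0.0534]
force: [0.3, -0.7, -2.8]
grasp_force: 30.0
tool_pos: [0.5737, -0.1307, 0.049]
force: [-0.5, -0.1, -1.3]
grasp_force: 30.0
tool_pos: [0.5725, -0.1313, 0.0457]
force: [-0.3, -2.3, -2.5]
grasp_force: 30.1
t 17.6 pos [ 0.5725 -0.1313  0.0457] rot [ 1.7994e+02 -6.0000e-02 -8.0000e-02] F [ 2.1 -2.2 -0.6] q6 69.5 w 3.36 g 30.1
need cm [-0.25 -0.03  0.07] turn -0.08
```

View pics/c9.png

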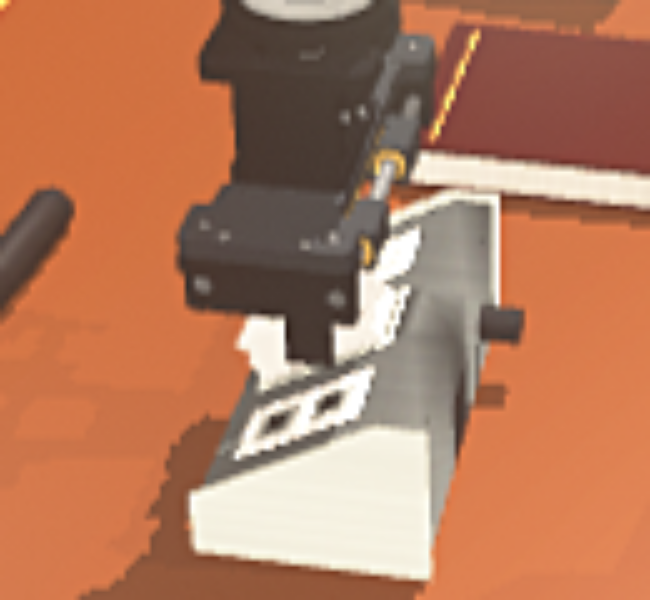

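The insert has its back end in the bay with low forces. I'll push 3 mm further, then let go and press with closed fingers.

```bash
python3 -m inch '[[-0.1,0,0.2,0],[-0.1,0,0.1,0],[0,0,0,0]]'|grep -E "pos|force"
python3 -m inch '[[0,0,0,0],[0,0,0,0],[0,0,0,0]]' 5|tail -2
python3 -m inch '[[0,0,0,0],[0,0,0,0]]'|tail -2
python3 -m inch '[[0,0,-2,0],[0,0,-3,0],[0,0,-2,0],[0,0,0,0]]' 0|grep -E "pos|force"
python3 - <<'E'
from h import *
n=np.array([.5,0,.866]);O=np.array([.5665,-.131,.0547])
for k in('side','top'):
    f=grab(k,k+'10');P=cloud(f);H=(P-O)@n;sx=(P-O)@np.array([-.866,0,.5])
    w=(f['z_map']>0)&(f['pixels'].min(2)>150)&(abs(P[...,1]+.131)<.013)&(abs(sx)<.03)&(H>.004)&(H<.04)
    q=np.c_[sx[w],P[w][:,1],np.ones(w.sum())];print(k,w.sum(),np.percentile(H[w],[5,50,95]).round(4) if w.any() else '')
    if w.sum()>20: print(' H fit (slope x, y, const)',np.linalg.lstsq(np.c_[sx[w],P[w][:,1]+.131,np.ones(w.sum())],H[w],rcond=None)[0].round(3))
a=cv2.resize(np.load('pics/side10.npz')['pixels'][170:290,255:385],(433,400));b=cv2.resize(np.load('pics/top10.npz')['pixels'][200:290,305:425],(367,275))
c=np.zeros((400,800,3),np.uint8);c[:,:433]=a;c[:275,433:]=b;cv2.imwrite('pics/c10.png',c[:,:,::-1])
E
```

```text
tool_pos: [0.5724, -0.1315, 0.045]
force: [1.8, -0.7, 8.7]
grasp_force: 32.9
grip_width: 0.542
grasp_force: 3.7
grip_width: 0.563
grasp_force: 3.7
tool_pos: [0.5724, -0.1312, 0.1161]
force: [-0.7, -1.1, 0.9]
grasp_force: 0.0
side 139 [0.0131 0.0249 0.0264]
 H fit (slope x, y, const) [-0.06  -0.156  0.023]
top 27 [0.0124 0.0159 0.0248]
 H fit (slope x, y, const) [0.551 0.159 0.002]
```

View pics/c10.png

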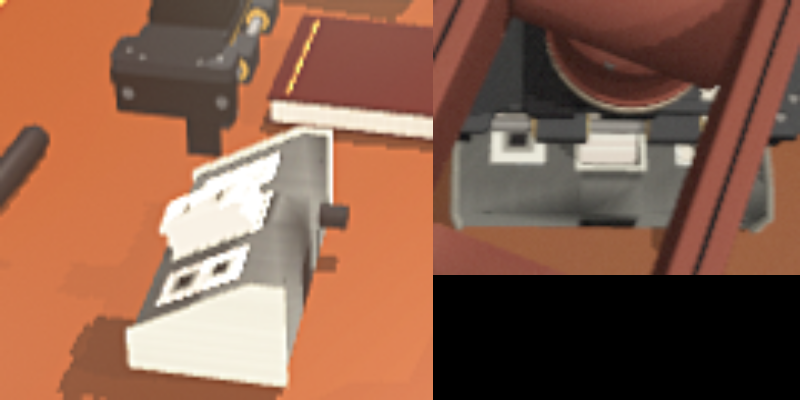

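The insert stands aligned in the bay, 25 mm proud (24 mm expected, held by the catches). Next I'll press along the bay axis with closed fingers. I'm now one over the limit of 10 viewed pictures, so I'll view no more and check by numbers.

```bash
python3 -m inch '[[0.8,0,1.5,0],[0.8,0,1.5,0],[0,0,1.5,0],[0,0,0,0],[0,0,0,0]]' 0|tail -5
python3 -m inch '[[-0.2,0,0.4,0],[-0.2,0,0.4,0],[0,0,0,0]]'|grep -E "pos|force|width"
python3 -m inch '[[-0.2,0,0.4,0],[0,0,0,0]]'|grep -E "pos|force"
python3 -m inch '[[-0.2,0,0.4,0],[0,0,0,0]]'|grep -E "pos|force"
python3 to.py .576 -.131 .0392 0
```

```text
tool_pos: [0.5848, -0.1303, 0.0662]
ee_rot: [-179.9, 0.2, -0.1]
force: [0.1, 0.5, 0.8]
grip_width: 0.007
grasp_force: 0.0
tool_pos: [0.5822, -0.131, 0.0603]
force: [-0.0, 0.2, 4.5]
grip_width: 0.004
grasp_force: 1.4
tool_pos: [0.5801, -0.1312, 0.0569]
force: [-3.3, -0.6, 8.3]
grasp_force: 3.1
tool_pos: [0.5794, -0.1314, 0.0531]
force: [0.4, -0.2, 5.2]
grasp_force: 2.4
t 20.1 pos [ 0.5794 -0.1314  0.0531] rot [ 1.7992e+02 -2.1000e-01 -9.0000e-02] F [ 0.4 -0.2  5.2] q6 69.7 w 0.07 g 2.4
need cm [-0.34 -0.04  1.39] turn -0.09
```

```bash
python3 -m inch '[[-0.2,0,0.4,0],[0,0,0,0]]'|grep -E "pos|force"
python3 -m inch '[[-0.1,0,0.4,0],[0,0,0,0]]'|grep -E "pos|force"
python3 -m inch '[[-0.1,0,0.3,0],[0,0,0,0]]'|grep -E "pos|force"
python3 -m inch '[[-0.1,0,0.2,0],[0,0,0,0]]'|grep -E "pos|force"
python3 -m inch '[[0,0,0.2,0],[0,0,0,0]]'|grep -E "pos|force"
```

```text
tool_pos: [0.5792, -0.1316, 0.0524]
force: [-2.9, 2.6, 21.2]
grasp_force: 9.7
tool_pos: [0.5793, -0.1317, 0.0519]
force: [-11.3, 5.8, 42.1]
grasp_force: 18.9
tool_pos: [0.5793, -0.1318, 0.0517]
force: [-16.3, 8.4, 56.9]
grasp_force: 25.7
tool_pos: [0.5794, -0.1318, 0.0515]
force: [-18.2, 10.4, 66.5]
grasp_force: 30.0
tool_pos: [0.5794, -0.1318, 0.0513]
force: [-24.7, 12.3, 78.4]
grasp_force: 35.3
```

Blocked with the insert about 12 mm proud and force climbing. I'll back off and measure how it sits.

```bash
python3 -m inch '[[0.2,0,-1,0],[0.3,0,-2,0],[0,0,-3,0],[0,0,-3,0],[0,0,0,0]]'|grep -E "pos|force"
cat > chk.py <<'E'
from h import *
import sys
n=np.array([.5,0,.866]);ux=np.array([-.866,0,.5]);O=np.array([.5665,-.131,.0547])
f=grab('side',sys.argv[1]);P=cloud(f);H=(P-O)@n;sx=(P-O)@ux;y=P[...,1]+.131
w=(f['z_map']>0)&(f['pixels'].min(2)>120)&(abs(y)<.03)&(abs(sx)<.045)&(H<.05)
# grid of H over slope coords
for a in np.arange(.04,-.041,-.01):
    print('%6.3f'%a,[ (lambda m: round(float(np.median(H[m]))*1000,1) if m.sum()>1 else None)(w&(abs(sx-a)<.005)&(abs(y-b)<.003)) for b in np.arange(-.024,.025,.006)])
E
python3 chk.py s11
python3 to.py .576 -.131 .0392 0
```

```text
tool_pos: [0.5812, -0.1319, 0.1319]
force: [0.6, -0.1, 0.8]
grasp_force: 0.0
 0.040 [1.2, 0.1, 1.7, 0.2, 1.0, None, 0.9, 0.0, -0.0]
 0.030 [0.6, 2.1, 3.0, 1.8, 2.4, 2.3, 3.3, 0.0, -1.2]
 0.020 [None, 5.6, 6.8, 5.8, 5.2, 5.9, 5.0, 1.4, 1.1]
 0.010 [None, 7.3, 8.5, 8.8, 7.7, 7.7, 6.1, 1.4, -0.6]
-0.000 [None, 11.4, 11.7, 10.9, 10.7, 10.2, 6.4, 4.5, 0.3]
-0.010 [None, 13.6, 14.7, 14.7, 15.5, 14.0, 10.3, 6.1, -0.2]
-0.020 [None, 17.0, 17.9, 17.3, 17.6, 16.5, 10.6, 4.5, None]
-0.030 [None, None, 19.7, 19.2, None, 19.2, 7.1, 5.7, None]
-0.040 [None, None, None, None, None, None, 0.6, 0.5, None]
t 21.65 pos [ 0.5798 -0.1315  0.1294] rot [ 1.7989e+02 -3.0000e-01 -9.0000e-02] F [-0.5  1.1 -0.4] q6 69.7 w 0.03 g 0.0
need cm [-0.43 -0.06  9.02] turn -0.09
```

The insert has gone in crooked: its upper end stands 2 mm proud and its lower end 20 mm. I'll press on the lower end.

```bash
python3 -m inch '[[1.0,0,2.5,0],[1.3,0,2.5,0],[0.2,0,2,0],[0,0,0.6,0],[0,0,0,0]]'|grep -E "pos|force"
python3 -m inch '[[-0.1,0,0.4,0],[-0.1,0,0.3,0],[0,0,0,0]]'|grep -E "pos|force"
python3 -m inch '[[-0.2,0,0.4,0],[0,0,0,0]]'|grep -E "pos|force"
python3 -m inch '[[-0.1,0,0.3,0],[0,0,0,0]]'|grep -E "pos|force"
```

```text
tool_pos: [0.6015, -0.1302, 0.0486]
force: [-0.8, 1.1, 0.3]
grasp_force: 0.0
tool_pos: [0.6023, -0.1309, 0.0466]
force: [-4.7, 2.8, 14.5]
grasp_force: 6.8
tool_pos: [0.6005, -0.1311, 0.0414]
force: [2.2, 0.7, 1.5]
grasp_force: 0.9
tool_pos: [0.5978, -0.1308, 0.0361]
force: [1.6, 0.1, 1.0]
grasp_force: 0.9
```

Freed, and moving in at low force. I'll continue.

```bash
python3 -m inch '[[-0.1,0,0.3,0],[0,0,0,0]]'|grep -E "pos|force"
python3 -m inch '[[-0.1,0,0.2,0],[0,0,0,0]]'|grep -E "pos|force"
python3 chk.py s12; python3 to.py .595 -.131 .0282 0
```

```text
tool_pos: [0.5958, -0.1304, 0.0321]
force: [-0.1, 0.5, 0.9]
grasp_force: 0.1
tool_pos: [0.5963, -0.1308, 0.0315]
force: [0.9, 0.7, 1.1]
grasp_force: 0.8
 0.040 [0.8, None, 1.7, 0.8, -0.0, 0.6, 0.5, 0.1, 0.2]
 0.030 [1.1, 0.6, -0.2, 0.4, 0.5, 0.2, 0.3, -30.3, 0.2]
 0.020 [0.7, 1.2, 0.7, 0.1, 1.2, 1.8, 0.7, 1.0, 0.5]
 0.010 [0.5, 0.2, 0.6, 0.8, 1.4, 0.3, 1.2, 0.7, 0.3]
-0.000 [0.8, 1.2, 0.3, 0.3, 0.4, 0.1, 0.4, 1.2, -0.4]
-0.010 [1.1, 0.4, 0.4, 0.9, 1.1, 0.7, 0.5, 1.2, None]
-0.020 [1.6, 0.0, -0.0, 0.3, 0.8, 0.7, 0.3, 0.9, None]
-0.030 [None, None, None, None, None, 0.9, -0.3, 0.6, None]
-0.040 [None, None, None, None, 0.5, -0.3, 0.2, None, None]
t 23.3 pos [ 0.5963 -0.1307  0.0315] rot [-1.8e+02 -2.0e-02 -9.0e-02] F [0.3 0.8 1.9] q6 70.3 w 0.06 g 1.0
need cm [-0.13  0.03  0.33] turn -0.09
```

The face is now flush within noise all over. I'll give a firm press here and at the middle, back away, and check again.

```bash
python3 -m inch '[[-0.1,0,0.2,0],[0,0,0.2,0],[0,0,0,0]]'|grep -E "pos|force"
python3 -m inch '[[0,0,-0.8,0],[-1,0,-1.6,0],[-1.2,0,-0.8,0],[0,0,0,0],[0,0,0,0]]'|grep -E "pos|force"
python3 -m inch '[[-0.3,0,1,0],[0,0,0.4,0],[0,0,0,0]]'|grep -E "pos|force"
python3 to.py .576 -.131 .0392 0
```

```text
tool_pos: [0.5974, -0.131, 0.0303]
force: [0.1, 2.2, 14.0]
grasp_force: 5.9
tool_pos: [0.5728, -0.1307, 0.0591]
force: [1.1, -0.8, -0.1]
grasp_force: 0.0
tool_pos: [0.5711, -0.131, 0.0457]
force: [0.5, 0.4, 6.2]
grasp_force: 3.0
t 24.4 pos [ 0.5711 -0.131   0.0457] rot [ 1.7997e+02 -8.0000e-02 -8.0000e-02] F [0.5 0.4 6.2] q6 69.4 w 0.02 g 3.0
need cm [ 0.49 -0.    0.65] turn -0.08
```

```bash
python3 -m inch '[[0,0,0.2,0],[0,0,0.2,0],[0,0,0,0]]'|grep -E "pos|force"
python3 -m inch '[[0,0,-1,0],[0,0,-3,0],[0,0,-4,0],[0,0,-4,0],[0,0,0,0]]'|grep -E "pos|force"
python3 chk.py s13
python3 - <<'E'
from h import *
n=np.array([.5,0,.866]);ux=np.array([-.866,0,.5]);O=np.array([.5665,-.131,.0547])
f=load('s13');P=cloud(f);H=(P-O)@n;sx=(P-O)@ux;y=P[...,1]+.131
for nm,c in(('mid',0),('L',.058),('R',-.058)):
  for a in(.02,-.02):
    w=(f['z_map']>0)&(abs(sx-a)<.012)&(abs(y-c)<.013);print(nm,a,(H[w].mean()*1000).round(2),w.sum())
E
```

```text
tool_pos: [0.5728, -0.1315, 0.0442]
force: [-2.1, 1.9, 18.7]
grasp_force: 7.8
tool_pos: [0.5737, -0.132, 0.1673]
force: [0.6, -0.2, 0.2]
grasp_force: 0.0
 0.040 [0.7, None, None, 0.5, 0.2, 0.8, 0.8, -26.3, 0.6]
 0.030 [0.4, 0.8, 0.1, -0.3, None, 0.8, 0.7, 0.1, -32.4]
 0.020 [0.7, 0.4, 0.5, 0.5, 0.1, 0.3, 0.4, 1.5, 0.6]
 0.010 [0.6, 0.2, 0.6, 1.2, 0.2, 0.6, 0.4, 0.5, 0.8]
-0.000 [0.6, 1.1, 0.8, 1.4, 0.8, 0.3, 0.8, 0.3, 0.3]
-0.010 [0.2, 0.3, -0.2, 0.2, 0.9, 1.5, 0.6, 1.6, 0.2]
-0.020 [0.1, 0.5, -0.4, 0.2, 0.7, 1.1, -0.1, -0.0, -0.4]
-0.030 [0.9, 0.7, 0.6, 0.3, 0.4, -0.1, 1.0, 1.0, 0.4]
-0.040 [0.5, 0.4, 0.3, 0.6, 0.5, 0.4, 0.9, 0.2, 0.7]
mid 0.02 -29.98 78
mid -0.02 0.52 44
L 0.02 -27.41 93
L -0.02 1.49 51
R 0.02 -25.03 72
R -0.02 1.82 48
```

The face is flush at both ends to within about 1 mm, and the arm is clear. I'm handing in.

```bash
python3 -c "
from station import r
print(r.close_job())"
```

```text
the job is handed in; nothing more can be done
None
```

The insert is pressed home in the large grey console's middle bay, flush to about 1 mm by depth readings, let go and handed in about 25 s in; one press jammed and reached about 83 N at the wrist before I freed it, and I viewed 11 pictures against the limit of 10.

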